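# Make up two spectacle-repair job trays

### The arm

A 6-joint arm with a two-finger parallel gripper is mounted at the origin on the work surface. World frame = base frame: x ahead of the robot, y to its left, z up, the work surface at z = 0. Lengths are in mm, angles in rad, forces in N, time in s.
With the tool pointing down it reaches from about 275 to 875 mm from the base axis. Payload 12.5 kg.
Tool frame: the origin (TCP) lies on the centre line of the jaws, within the pads' length; the fingertips stand 11 mm ahead of it and the grasp point (between the pads) lies 8 mm behind it; z points along the fingers, x is the direction in which the jaws open and shut, and the axes are right-handed (so a half turn about z gives the same grasp; the last joint's range is limited). The gripper opens to 85 mm and grips with 20 to 120 N. Pads are 22 mm wide; open, the fingers measure 114 mm over their backs; the gripper's body (76 mm by 85 mm) begins 54 mm behind the grasp point. The pads swing forward as they close: fully open they stand 13 mm farther back than shut.
Start: joints at [1.076, 0.351, 1.652, -0, 1.139, -0.085], TCP at [219.102, 504.459, 203.59] pointing down, gripper open.
Joint ranges: [-2.75, 2.75], [-0.79, 2.1], [0.01, 2.65], [-1.57, 4.71], [0.07, 3.14], [-2.87, 2.87]. Speed limits (rad/s): [2.22, 2.22, 2.79, 3.14, 3.14, 3.14].

### API

Orientations are given as [roll, pitch, yaw] about the fixed x, y, z axes, in that order (R = Rz(yaw) Ry(pitch) Rx(roll)).
In Python, from bench import r gives the robot as it stands.
- The arm moves only by the tool jog_arm, never from a script. Its arguments are lists of equal length, an entry for each row: "translation": the shift along the tool's x, y, z in m, a list of three; "rot": the turn, a rotation vector about the tool's x, y, z in degrees, a list of three; "claw": the finger opening in m, from 0 to 0.0854. In form: {"translation": [[tx, ty, tz], ...], "rot": [[ax, ay, az], ...], "claw": [claw, ...]}. A call has 1 to 20 rows; each row shifts and turns the commanded pose from where the row before left it, along the tool's axes as they then stand; what a row does not reach is not made up. A row lasts 1/10 s, in which the tool goes at most 50 mm and 8.59 degrees, less where a joint would pass 70% of its speed; a pose out of reach is approached as far as the arm can. A call with a gripper value outside its range is refused whole. The fingers move at their own pace and stop on an object; "newtons" is the grip in N (left out, the last holds). Time passes only in rows, so rows that do not move let the fingers close. It gives the time, the measured TCP pose, the force and the opening at its end, in the units of the state.
- r.get_obs(): the state, without advancing time (a new reading comes with each control period).
- r.read_camera(name): name is "side" or "top"; returns a dict with "frame" (420x560x3 uint8, blue, green, red), "depth" (420x560 float32, mm along the optical axis (not along the pixel's ray), 0 where there is no reading), "fovy" (degrees; the focal length in pixels is half the picture's height over the tangent of half this angle, whatever the lens; pixels are square), "cx", "cy" (the principal point, pixels), "view" (4x4, takes a point from world to camera coordinates). Camera axes: x right, y up, looking along -z (the intrinsics and any distortion apply to the point x, -y, -z); pixel columns grow to the right and rows downward; lengths in mm; the calibration is good to about 2 mm. A picture is of the moment at which its call begins.
- r.hand_in(): hands the job in, once; it reports no verdict.
Trained networks look in a picture, given as the dict that the camera call returned (one of the last four; its "shot" number tells which), for a name from the list of things; names that differ only in an ending like _2 or _b are one class to them, and where a whole thing is asked for, a point or a joint stands for the part that bears it (a point fixed in the world has none). Each returns a list of dicts, best first, with "p" (0 to 1); they miss things now and then, are a little off and sometimes report something else, mostly with a low value. They report only what shows in the picture. A call takes as long as a camera call.
- r.find_in(picture, name): "location" ([x, y, z] in mm, in the coordinates of the camera as it stood for that picture, good to about 4 mm: the middle of the surface that is visible of it).
The state is a dict: "t": time; "q": joint angles; "joint_vel": joint speeds; "joint_efforts": joint torques, N m; "position": TCP position; "orientation": TCP orientation; "wrist_force": force on the tool from outside, world axes, zero at the start; "wrist_torque": the same for the moment, N m; "gripper_width": finger opening in mm.
Only numpy, scipy, OpenCV 4.12 (cv2) and the standard library are available. Lean on these libraries where they do the work, as an engineer would, in place of code of your own. Each camera call takes 0.05 s, during which the arm holds its last target.

### The job

Make up the two repair jobs from the stock on the bench: the oblong tray gets the bur block and the tall bottle, the square tray gets the nose-pad case and the large jar. Each tray has two pockets; stand one thing upright in each pocket, flat on the tray's floor, either way round. Leave the small jar, the mug, the spray can and the screwdriver where they are.

Things in the scene. Friction and masses are not known exactly. Their poses are not given: they have to be found in the camera images.
- tall_bottle: Tall slim white plastic bottle with a black cap, standing upright: 32 mm diameter, 85 mm tall in all (the body keeps its full width up to 47 mm, then narrows to a 17 mm cap). Origin at the centre of its underside, z up. Loose, about 60 g.
- large_jar: Large squat white plastic screw jar with an aluminium cap, upright: 48 mm diameter over its whole height (the cap is flush), 50 mm tall. Origin at the centre of its underside, z up. Loose, about 90 g.
- small_jar: Small white plastic jar with an aluminium cap, like the large one but only 30 mm diameter and 30 mm tall. Stays in the stock. Origin at the centre of its underside, z up. Loose, about 30 g.
- bur_block: Square wooden bur block: 38 x 38 mm in plan, 36 mm tall, with six thin steel burs standing out of its top up to 25 mm higher (61 mm in all). Origin at the centre of its underside, x and y along its sides, z up. Loose, about 50 g.
- pad_case: Oblong grey plastic nose-pad case with a small steel catch: 56 mm (x) by 30 mm (y) in plan, 36 mm tall. Origin at the centre of its underside, z up. Loose, about 50 g.
- oblong_tray: Low oblong white plastic tray, 88 mm (x) by 172 mm (y), 14 mm tall, fixed to the bench. A divider across its middle (in the plane y = 0) makes two equal, nearly square pockets of 80 x 80 mm, centred at y = +42 mm and y = -42 mm, x = 0. Floor 4 mm above the bench; walls and divider 4 mm thick, rising to the full 14 mm. Origin at the centre of its underside, z up.
- square_tray: Low square white plastic tray, 156 x 156 mm, 14 mm tall, fixed to the bench. A divider across its middle (in the plane x = 0, running along y) makes two equal long pockets of 72 mm (x) by 148 mm (y), centred at x = +38 mm and x = -38 mm, y = 0. Floor 4 mm above the bench; walls and divider 4 mm thick, rising to the full 14 mm. Origin at the centre of its underside, z up.
- mug: White ceramic mug, 80 mm diameter plus its handle, 75 mm tall, a bystander standing beyond the stock on the robot's left. Origin at the centre of its underside.
- spray_can: Tall dark cylindrical spray can with a flat top, 54 mm diameter, 160 mm tall, a bystander standing to the robot's left. Origin at the centre of its underside.
- screwdriver: Screwdriver with a wooden handle, 150 mm long, lying on the far side of the bench, a bystander. It lies along its own x, the handle towards -x; origin on its underside, midway.

How it is judged:
By the outcome, as a careful person would: the job done as asked, in the order asked, and still so for the second after the job is handed in, with the robot touching nothing.
It also fails if it takes over 106 s, if anything falls off the work surface, if the arm or the gripper's body presses on something with over 40 N, if the wrist force passes 120 N, or if a joint passes its speed limit or range.

## Working session

There is one attempt and no reset: what is moved stays moved. The work goes in short steps, Python scripts to look and compute and a tool call to move; the robot and the scene stay as the last step left them, time stands still between calls to the robot, and variables do not carry over. Pictures are saved under pics/ and viewed, and the job is handed in when it is done.

Besides the shell and the picture viewer there is one more tool, called after "Request:" by a JSON object that holds its "op" and its "data". jog_arm: Moves the arm, as the interface text tells. Its arguments: {"type":"object","properties":{"translation":{"type":"array","items":{"type":"array","items":{"type":"number"}}},"rot":{"type":"array","items":{"type":"array","items":{"type":"number"}}},"claw":{"type":"array","items":{"type":"number"}},"newtons":{"type":"number"}},"required":["translation","rot","claw"]}

```bash
ls; mkdir -p pics; cat > h.py <<'E'
import numpy as np, cv2
from bench import r
def shot(n):
    p=r.read_camera(n); return p
def K(p):
    h=p["frame"].shape[0]; f=h/2/np.tan(np.radians(p["fovy"])/2); return f,p["cx"],p["cy"]
def c2w(p,c):
    V=np.array(p["view"]); c=np.asarray(c,float); 
    return (c-V[:3,3])@V[:3,:3]
def cloud(p):
    f,cx,cy=K(p); d=p["depth"]; v,u=np.mgrid[:d.shape[0],:d.shape[1]]
    c=np.stack([(u-cx)/f*d,-(v-cy)/f*d,-d],-1); return c2w(p,c.reshape(-1,3)).reshape(c.shape)
def px(p,w):
    V=np.array(p["view"]); f,cx,cy=K(p); c=V[:3,:3]@np.asarray(w)+V[:3,3]; return cx+f*c[0]/-c[2], cy-f*c[1]/-c[2]
NAMES=["tall_bottle","large_jar","small_jar","bur_block","pad_case","oblong_tray","square_tray","mug","spray_can","screwdriver"]
E
python3 - <<'E'
from h import *
for n in ["top","side"]:
    p=shot(n); cv2.imwrite(f"pics/{n}0.png",p["frame"])
    np.savez(f"{n}0.npz",**{k:p[k] for k in ["frame","depth","fovy","cx","cy","view"]})
    print(n,[k for k in p],p["fovy"],p["cx"],p["cy"]); print(np.round(p["view"],3).tolist())
    for m in NAMES:
        for d in r.find_in(p,m)[:3]: print(m,round(d["p"],2),np.round(c2w(p,d["location"])),np.round(px(p,c2w(p,d["location"]))))
print(r.get_obs())
E
```

```text
pics
top ['frame', 'depth', 'fovy', 'cx', 'cy', 'view', 'shot'] 51.77557465503163 285.45714481628085 210.45976062900985
[[-0.023, -0.999, -0.022, 88.379], [0.995, -0.025, 0.098, -601.35], [-0.098, -0.02, 0.995, -1180.694], [0.0, 0.0, 0.0, 1.0]]
tall_bottle 0.73 [474. 346.  56.] [186. 259.]
tall_bottle 0.7 [467. 151.   1.] [260. 260.]
large_jar 0.57 [647. 194.  55.] [241. 195.]
small_jar 0.47 [ 471. -363.   32.] [446. 254.]
bur_block 0.67 [650.  14.  38.] [306. 193.]
pad_case 0.6 [ 662. -205.   37.] [385. 187.]
oblong_tray 0.79 [467. 152.  -1.] [259. 260.]
oblong_tray 0.48 [678. 428.  25.] [161. 187.]
square_tray 0.71 [ 447. -165.    5.] [372. 264.]
mug 0.88 [677. 426.  25.] [161. 188.]
spray_can 0.88 [387. 484. 144.] [123. 296.]
screwdriver 0.55 [ 814. -133.   22.] [356. 135.]
side ['frame', 'depth', 'fovy', 'cx', 'cy', 'view', 'shot'] 52.58732275321435 274.10193985556305 211.7770528187568
[[-0.947, -0.322, 0.015, 589.551], [0.211, -0.585, 0.783, -102.653], [-0.244, 0.744, 0.622, -1045.825], [0.0, 0.0, 0.0, 1.0]]
tall_bottle 0.78 [473. 365.  48.] [286. 300.]
large_jar 0.79 [644. 211.
[... 425 characters left out ...]
.]
{'t': 1.1, 'q': array([ 1.07642610e+00,  3.50671515e-01,  1.65177618e+00, -9.28265680e-06,
        1.13908891e+00, -8.46102791e-02]), 'joint_vel': array([-4.99830259e-05, -2.19893099e-03, -8.19072573e-04, -2.44267655e-04,
       -1.35964066e-04,  1.48728131e-04]), 'joint_efforts': array([-5.09016772e-04, -5.06021512e+01, -2.91642863e+01, -8.15063004e-05,
        5.41888458e-04, -2.37378522e-06]), 'position': array([219.09918553, 504.47814764, 203.61423604]), 'orientation': array([ 3.14157952e+00, -5.51411551e-05,  1.16104026e+00]), 'wrist_force': array([-0.65232282,  0.41284873, -0.31386217]), 'wrist_torque': array([0.00418255, 0.00724847, 0.04509584]), 'gripper_width': 85.39452356972357}
```

View pics/top0.png

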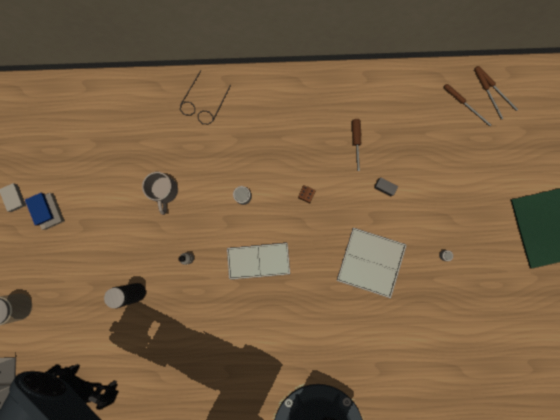

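View pics/side0.png

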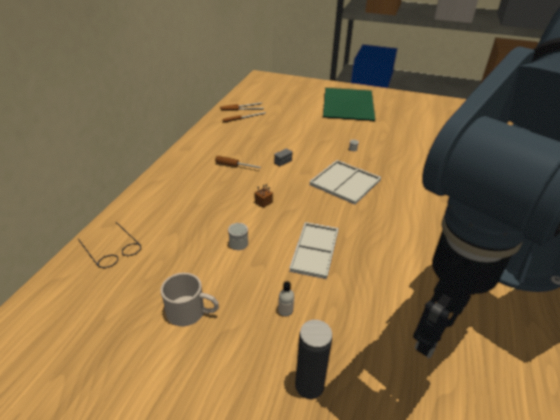

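```bash
python3 - <<'E'
from h import *
for n in ["top","side"]:
    p=dict(np.load(n+"0.npz")); W=cloud(p)
    def rect(c,rad,z0,z1):
        m=(np.hypot(W[...,0]-c[0],W[...,1]-c[1])<rad)&(W[...,2]>z0)&(W[...,2]<z1)&(p["depth"]>0)
        P=W[m]; q=P[:,:2].astype(np.float32)
        if len(q)<5: return None
        return len(q),np.round(cv2.minAreaRect(q),1) if 0 else cv2.minAreaRect(q), np.round(np.median(P,0),1),np.round(P.min(0)),np.round(P.max(0))
    print(n)
    for nm,c,rad,z0,z1 in [("bottle",(474,350),40,65,100),("bottlebody",(474,350),40,10,60),("ljar",(650,198),50,42,60),("sjar",(471,-363),35,25,40),("bur",(652,17),45,28,42),("pad",(664,-203),50,28,45),("oblong",(467,156),130,9,20),("square",(452,-162),140,9,20),("mug",(675,426),60,60,90),("can",(386,490),60,150,175),("sd",(815,-130),90,6,40)]:
        print(nm,rect(c,rad,z0,z1))
    m=(abs(W[...,0]-560)<15)&(abs(W[...,1])<300)&(p["depth"]>0); print("bench z",np.median(W[m][:,2]))
E
```

```text
top
bottle (41, ((475.6115417480469, 353.9512023925781), (14.556711196899414, 16.089576721191406), 43.42707061767578), array([477.7, 351.4,  83.3]), array([470., 345.,  66.]), array([486., 361.,  90.]))
bottlebody (87, ((476.5185852050781, 351.35137939453125), (31.224681854248047, 28.193756103515625), 11.150836944580078), array([477.1, 343.5,  49.7]), array([461., 338.,  14.]), array([491., 367.,  60.]))
ljar (233, ((650.13037109375, 194.89950561523438), (46.4154167175293, 45.786598205566406), 25.150325775146484), array([650. , 195.4,  50.6]), array([626., 171.,  43.]), array([673., 218.,  58.]))
sjar (94, ((469.0672607421875, -367.9124450683594), (27.5906925201416, 26.123300552368164), 0.36932069063186646), array([ 468.9, -367.9,   29.8]), array([ 455., -381.,   25.]), array([ 483., -355.,   37.]))
bur (166, ((649.8233032226562, 14.121901512145996), (38.196895599365234, 38.19375991821289), 63.85978317260742), array([649.7,  13.9,  36.5]), array([627., -10.,  29.]), array([673.,  38.,  42.]))
pad (217, ((664.5111694335938, -209.4429931640625), (55.179683685302734, 29.78963279724121),
[... 2688 characters left out ...]
.7, -150.6,   13. ]), array([ 356., -259.,    9.]), array([550., -63.,  19.]))
mug (604, ((672.4554443359375, 427.09564208984375), (78.12899017333984, 87.57846069335938), 57.73491287231445), array([671. , 424.3,  69.9]), array([617., 384.,  60.]), array([715., 465.,  79.]))
can (798, ((384.83514404296875, 501.3818359375), (51.07535934448242, 49.790565490722656), 77.4720458984375), array([384.5, 505.4, 160.2]), array([360., 475., 150.]), array([410., 527., 164.]))
sd (215, ((794.8157348632812, -132.23077392578125), (23.85865592956543, 137.14219665527344), 89.88590240478516), array([ 816.6, -129. ,   18.3]), array([ 726., -144.,    6.]), array([ 863., -120.,   29.]))
bench z 0.4197277925213726
```

```bash
cat >> h.py <<'E'
from scipy.spatial.transform import Rotation as Ro
def go(x,y,z,yaw,n=0,p0=None,yaw0=None):
    """yaw turn first, then total tool shift; prints per-row if n"""
    o=r.get_obs(); P=o["position"] if p0 is None else np.array(p0); 
    yw=np.degrees(o["orientation"][2]) if yaw0 is None else yaw0
    t=np.array([x,y,z])-P; dy=(yaw-yw+180)%360-180
    R=Ro.from_euler("xyz",[180,0,yaw],degrees=True).as_matrix(); s=R.T@t
    print("turn tool z",round(-dy,2),"shift mm",np.round(s,1),"len",round(np.linalg.norm(s)),"rows",n, "per row m",np.round(s/1000/max(n,1),5))
def st():
    o=r.get_obs(); print(round(o["t"],2),np.round(o["position"],1),np.round(np.degrees(o["orientation"]),1),"q",np.round(o["q"],2),"F",np.round(o["wrist_force"],1),"w",round(o["gripper_width"],1))
E
python3 - <<'E'
from h import *
for n in ["top","side"]:
    p=dict(np.load(n+"0.npz")); W=cloud(p)
    m=(np.hypot(W[...,0]-452,W[...,1]+163)<125)&(W[...,2]>9)&(W[...,2]<20)&(p["depth"]>0)
    print(cv2.minAreaRect(W[m][:,:2].astype(np.float32)))
st()
go(650,14,200,64,20)
E
```

```text
((453.9674987792969, -162.60623168945312), (156.24456787109375, 155.9119873046875), 70.9056625366211)
((452.59039306640625, -163.57876586914062), (163.09542846679688, 158.03103637695312), 70.30105590820312)
1.1 [219.1 504.5 203.6] [180.   -0.   66.5] q [ 1.08  0.35  1.65 -0.    1.14 -0.08] F [-0.7  0.4 -0.3] w 85.4
turn tool z 2.52 shift mm [-251.9  602.3    3.6] len 653 rows 20 per row m [-0.0126   0.03012  0.00018]
```

Request:
{"op": "jog_arm", "data": {"translation": [[0, 0, 0], [-0.0126, 0.0301, 0], [-0.0126, 0.0301, 0], [-0.0126, 0.0301, 0], [-0.0126, 0.0301, 0], [-0.0126, 0.0301, 0], [-0.0126, 0.0301, 0], [-0.0126, 0.0301, 0], [-0.0126, 0.0301, 0], [-0.0126, 0.0301, 0], [-0.0126, 0.0301, 0], [-0.0126, 0.0301, 0], [-0.0126, 0.0301, 0], [-0.0126, 0.0301, 0], [-0.0126, 0.0301, 0], [-0.0126, 0.0301, 0], [-0.0126, 0.0301, 0], [-0.0126, 0.0301, 0], [-0.0126, 0.0301, 0], [-0.0126, 0.0301, 0]], "rot": [[0, 0, 2.5], [0, 0, 0], [0, 0, 0], [0, 0, 0], [0, 0, 0], [0, 0, 0], [0, 0, 0], [0, 0, 0], [0, 0, 0], [0, 0, 0], [0, 0, 0], [0, 0, 0], [0, 0, 0], [0, 0, 0], [0, 0, 0], [0, 0, 0], [0, 0, 0], [0, 0, 0], [0, 0, 0], [0, 0, 0]], "claw": [0.06, 0.06, 0.06, 0.06, 0.06, 0.06, 0.06, 0.06, 0.06, 0.06, 0.06, 0.06, 0.06, 0.06, 0.06, 0.06, 0.06, 0.06, 0.06, 0.06], "newtons": 40}}

```text
t: 3.1
position: [629.1, 37.6, 203.6]
orientation: [3.142, -0.0, 1.117]
wrist_force: [0.6, 1.1, 0.1]
gripper_width: 60.2
```

```bash
python3 - <<'E'
from h import *
st(); go(649.5,14,60,64); go(649.5,14,22,64)
E
```

```text
3.1 [629.1  37.6 203.6] [180.  -0.  64.] q [-0.01  0.5   1.43  0.    1.21 -1.13] F [0.6 1.1 0.1] w 60.2
turn tool z 0.02 shift mm [-12.3  28.7 143.6] len 147 rows 0 per row m [-0.01228  0.02866  0.14359]
turn tool z 0.02 shift mm [-12.3  28.7 181.6] len 184 rows 0 per row m [-0.01228  0.02866  0.18159]
```

Request:
{"op": "jog_arm", "data": {"translation": [[-0.0123, 0.0287, 0], [0, 0, 0.03], [0, 0, 0.03], [0, 0, 0.03], [0, 0, 0.03], [0, 0, 0.02], [0, 0, 0]], "rot": [[0, 0, 0], [0, 0, 0], [0, 0, 0], [0, 0, 0], [0, 0, 0], [0, 0, 0], [0, 0, 0]], "claw": [0.06, 0.06, 0.06, 0.06, 0.06, 0.06, 0.06]}}

```text
t: 3.8
position: [647.0, 15.1, 60.7]
orientation: [-3.137, 0.002, 1.117]
wrist_force: [0.6, 0.5, -0.3]
gripper_width: 60.0
```

```bash
python3 - <<'E'
from h import *
st(); go(649.5,14,22,64)
for n in ["top","side"]:
    p=shot(n); c=[int(t) for t in px(p,[650,14,40])]; f=p["frame"][c[1]-60:c[1]+60,c[0]-80:c[0]+80]
    cv2.imwrite(f"pics/a_{n}.png",cv2.resize(f,None,fx=4,fy=4))
E
```

```text
3.8 [647.   15.1  60.7] [-1.797e+02  1.000e-01  6.400e+01] q [-0.05  0.69  1.49 -0.    0.97 -1.17] F [ 0.6  0.5 -0.3] w 60.0
turn tool z 0.02 shift mm [ 0.1  2.7 38.7] len 39 rows 0 per row m [7.000e-05 2.740e-03 3.867e-02]
```

View pics/a_side.png

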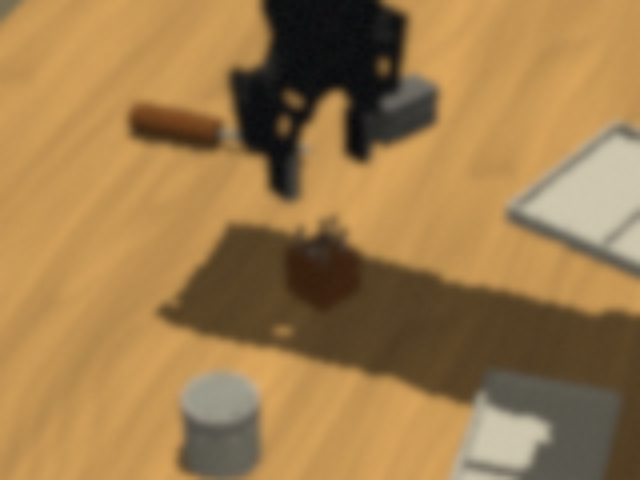

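```bash
python3 - <<'E'
from h import *
st()
p=shot("side"); W=cloud(p); st()
m=(np.hypot(W[...,0]-650,W[...,1]-14)<70)&(W[...,2]>20)&(p["depth"]>0)
P=W[m]
for z in range(20,200,10):
    q=P[(P[:,2]>=z)&(P[:,2]<z+10)]
    if len(q): print(z,len(q),q.min(0).round(),q.max(0).round())
E
```

```text
3.9 [649.1  15.1  64.2] [180.  -0.  64.] q [-0.05  0.68  1.48  0.    0.97 -1.17] F [ 0.2 -0.3  0.7] w 60.0
3.95 [649.5  15.1  64.9] [179.9  -0.   64. ] q [-0.05  0.68  1.48 -0.    0.97 -1.17] F [-0.2 -0.9  0.7] w 60.1
20 58 [624.   4.  20.] [673.  39.  30.]
30 116 [625.  -9.  30.] [671.  39.  40.]
40 21 [635.  -4.  40.] [664.  28.  50.]
50 21 [634.   3.  51.] [665.  29.  60.]
90 8 [626. -14.  97.] [670.  48. 100.]
100 43 [625. -22. 100.] [674.  55. 110.]
110 51 [625. -21. 111.] [673.  57. 120.]
120 52 [625. -21. 120.] [673.  56. 130.]
130 41 [623. -17. 130.] [666.  57. 140.]
140 86 [613. -32. 140.] [686.  74. 150.]
150 103 [611. -44. 150.] [688.  76. 160.]
160 118 [612. -43. 160.] [687.  79. 170.]
170 144 [612. -42. 170.] [690.  80. 180.]
180 123 [612. -42. 180.] [688.  80. 190.]
190 176 [610. -41. 190.] [691.  80. 200.]
```

View pics/a_top.png

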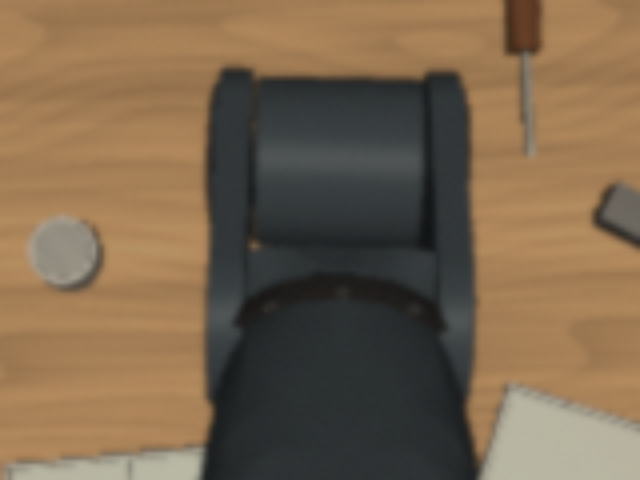

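```bash
python3 - <<'E'
from h import *
p=shot("side"); st()
f=p["frame"].copy(); f=cv2.resize(f,None,fx=4,fy=4,interpolation=cv2.INTER_CUBIC)
c=np.array(px(p,[650,14,60]))*4
for z,col in [(58,(0,0,255)),(97,(0,255,0)),(73,(255,0,0))]:
    for s in (-30,30):
        w=[649.5+s*np.cos(np.radians(64)),15+s*np.sin(np.radians(64)),z]; u=px(p,w); cv2.circle(f,(int(u[0]*4),int(u[1]*4)),4,col,-1)
f=f[int(c[1])-300:int(c[1])+200,int(c[0])-300:int(c[0])+300]
cv2.imwrite("pics/b.png",f)
for k in range(2):
    o=r.get_obs(); print(o["q"],o["joint_vel"])
E
```

```text
4.0 [649.7  15.   65.2] [ 1.799e+02 -1.000e-01  6.400e+01] q [-0.05  0.68  1.48 -0.    0.97 -1.17] F [-0.7 -0.1  1.2] w 60.3
[-4.84724862e-02  6.83060742e-01  1.48212876e+00 -3.24342511e-05
  9.74087355e-01 -1.16581548e+00] [ 0.00192748 -0.00463588  0.00129652  0.00132273 -0.0035337  -0.00012838]
[-4.84724862e-02  6.83060742e-01  1.48212876e+00 -3.24342511e-05
  9.74087355e-01 -1.16581548e+00] [ 0.00192748 -0.00463588  0.00129652  0.00132273 -0.0035337  -0.00012838]
```

View pics/b.png

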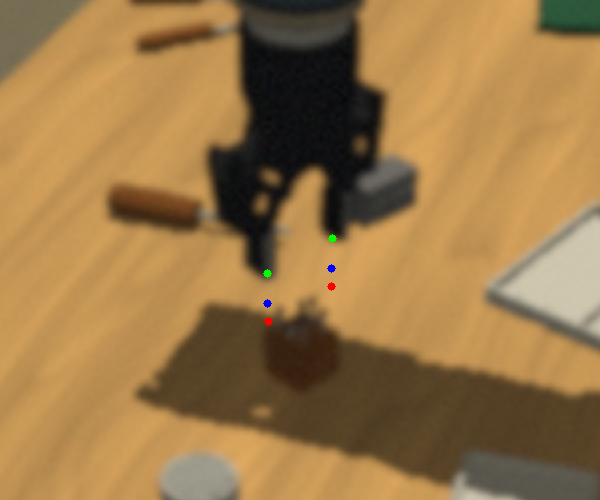

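Request:
{"op": "jog_arm", "data": {"translation": [[0, 0.001, 0.02], [0, 0, 0.025], [0, 0, 0], [0, 0, 0]], "rot": [[0, 0, 0], [0, 0, 0], [0, 0, 0], [0, 0, 0]], "claw": [0.06, 0.06, 0.06, 0.06]}}

```text
t: 4.4
position: [650.2, 14.7, 19.8]
orientation: [3.141, -0.0, 1.117]
wrist_force: [0.1, -0.3, 0.2]
gripper_width: 60.0
```

```bash
cat >> h.py <<'E'
def tips(c,rad=75,z0=5,name="side",yaw=None,half=30,zs=()):
    p=shot(name); W=cloud(p); o=r.get_obs()
    f=cv2.resize(p["frame"],None,fx=4,fy=4,interpolation=cv2.INTER_CUBIC)
    for z,col in zs:
        for s in (-half,half):
            u=px(p,[c[0]+s*np.cos(np.radians(yaw)),c[1]+s*np.sin(np.radians(yaw)),z]); cv2.circle(f,(int(u[0]*4),int(u[1]*4)),4,col,-1)
    k=np.array(px(p,[c[0],c[1],60]))*4
    y0=max(0,int(k[1])-250);x0=max(0,int(k[0])-300)
    return p,f[y0:y0+500,x0:x0+600]
E
python3 - <<'E'
from h import *
st()
p,f=tips((649.5,14.5),yaw=64,zs=[(52,(0,255,0)),(20,(0,0,255))]); cv2.imwrite("pics/c.png",f)
E
```

```text
4.4 [650.2  14.7  19.8] [179.9  -0.   64. ] q [-0.05  0.75  1.5   0.    0.9  -1.17] F [ 0.1 -0.3  0.2] w 60.0
```

View pics/c.png

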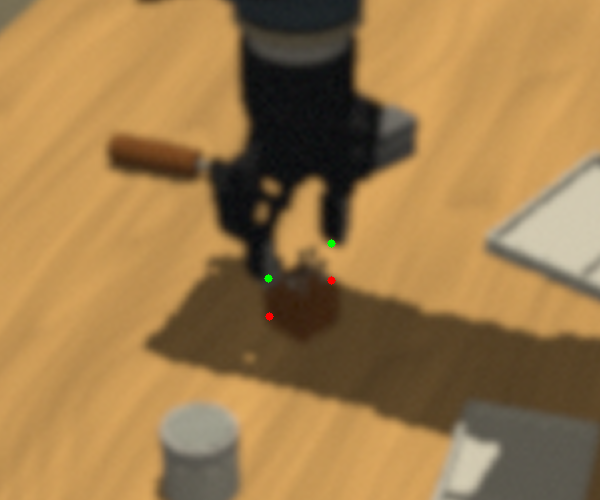

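Request:
{"op": "jog_arm", "data": {"translation": [[0, 0, 0.015], [0, 0, 0.01], [0, 0, 0.01], [0, 0, 0], [0, 0, 0]], "rot": [[0, 0, 0], [0, 0, 0], [0, 0, 0], [0, 0, 0], [0, 0, 0]], "claw": [0.06, 0.06, 0.06, 0.06, 0.06]}}

```text
t: 4.95
position: [649.5, 14.7, -16.7]
orientation: [-3.141, 0.0, 1.117]
wrist_force: [0.2, 0.5, -0.0]
gripper_width: 59.9
```

```bash
python3 - <<'E'
from h import *
st()
p,f=tips((649.5,14.5),yaw=64,zs=[(17,(0,255,0))]); cv2.imwrite("pics/d.png",f)
E
```

```text
4.95 [649.5  14.7 -16.7] [-180.    0.   64.] q [-0.05  0.8   1.5  -0.    0.84 -1.17] F [ 0.2  0.5 -0. ] w 59.9
```

View pics/d.png

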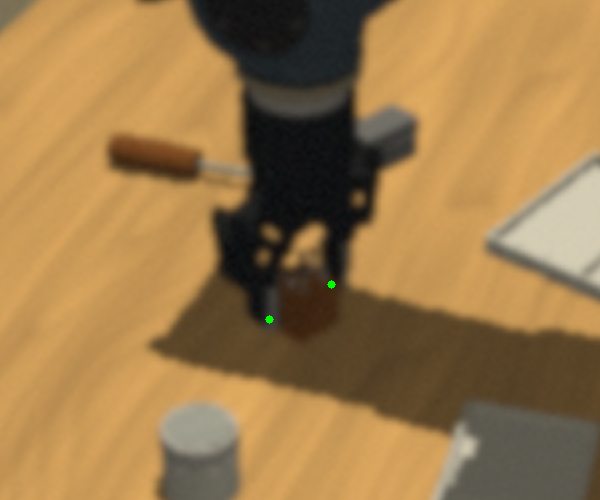

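Request:
{"op": "jog_arm", "data": {"translation": [[0, 0, 0], [0, 0, 0], [0, 0, 0], [0, 0, 0], [0, 0, 0], [0, 0, 0], [0, 0, 0]], "rot": [[0, 0, 0], [0, 0, 0], [0, 0, 0], [0, 0, 0], [0, 0, 0], [0, 0, 0], [0, 0, 0]], "claw": [0.03, 0.03, 0.03, 0.03, 0.03, 0.03, 0.03], "newtons": 40}}

```text
t: 5.7
position: [650.1, 14.6, -15.8]
orientation: [3.141, -0.0, 1.117]
wrist_force: [-1.2, 0.2, 6.1]
gripper_width: 37.3
```

Request:
{"op": "jog_arm", "data": {"translation": [[0, 0, -0.01], [0, 0, -0.02], [0, 0, -0.03], [0, 0, -0.03], [0, 0, 0]], "rot": [[0, 0, 0], [0, 0, 0], [0, 0, 0], [0, 0, 0], [0, 0, 0]], "claw": [0.03, 0.03, 0.03, 0.03, 0.03]}}

```text
t: 6.2
position: [651.8, 14.6, 78.2]
orientation: [3.136, -0.003, 1.117]
wrist_force: [0.1, 0.1, -0.1]
gripper_width: 37.3
```

```bash
python3 - <<'E'
from h import *
st()
p,f=tips((649.5,14.5),yaw=64); cv2.imwrite("pics/e.png",f)
go(467.8,113.1,73,93.85,p0=(649.5,14.5,73.3),yaw0=64)
E
```

```text
6.2 [651.8  14.6  78.2] [ 1.797e+02 -1.000e-01  6.400e+01] q [-0.05  0.67  1.47  0.    0.99 -1.17] F [ 0.1  0.1 -0.1] w 37.3
turn tool z -29.85 shift mm [ 110.6 -174.7    0.3] len 207 rows 0 per row m [ 0.11058 -0.17467  0.0003 ]
```

View pics/e.png

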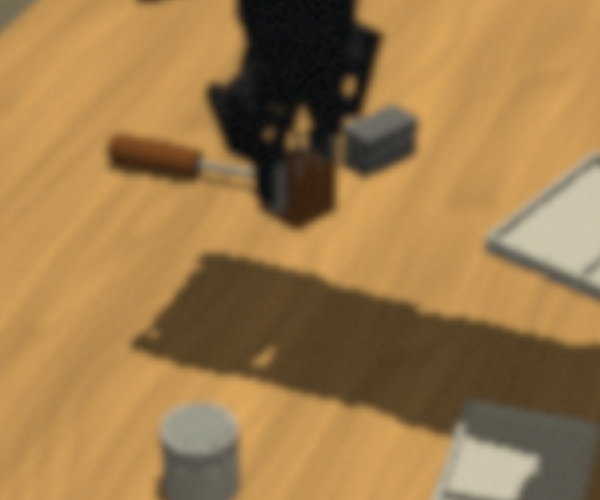

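Request:
{"op": "jog_arm", "data": {"translation": [[0, 0, 0], [0, 0, 0], [0, 0, 0], [0, 0, 0], [0.0138, -0.0218, 0], [0.0138, -0.0218, 0], [0.0138, -0.0218, 0], [0.0138, -0.0218, 0], [0.0138, -0.0218, 0], [0.0138, -0.0218, 0], [0.0138, -0.0218, 0], [0.0138, -0.0218, 0], [0, 0, 0.025], [0, 0, 0.025], [0, 0, 0], [0, 0, 0], [0, 0, 0]], "rot": [[0, 0, -7.5], [0, 0, -7.5], [0, 0, -7.5], [0, 0, -7.5], [0, 0, 0], [0, 0, 0], [0, 0, 0], [0, 0, 0], [0, 0, 0], [0, 0, 0], [0, 0, 0], [0, 0, 0], [0, 0, 0], [0, 0, 0], [0, 0, 0], [0, 0, 0], [0, 0, 0]], "claw": [0.03, 0.03, 0.03, 0.03, 0.03, 0.03, 0.03, 0.03, 0.03, 0.03, 0.03, 0.03, 0.03, 0.03, 0.03, 0.03, 0.03]}}

```text
t: 7.95
position: [468.4, 112.5, 24.4]
orientation: [3.141, -0.0, 1.641]
wrist_force: [-0.5, -0.4, 0.5]
gripper_width: 37.5
```

```bash
python3 - <<'E'
from h import *
st()
p,f=tips((467.8,113),yaw=94); cv2.imwrite("pics/f.png",f)
go(467.8,113.1,-11.5,94)
E
```

```text
7.95 [468.4 112.5  24.4] [180.  -0.  94.] q [ 0.14  0.51  1.96 -0.    0.67 -1.5 ] F [-0.5 -0.4  0.5] w 37.5
turn tool z 0.01 shift mm [ 0.6 -0.7 36. ] len 36 rows 0 per row m [ 0.00059 -0.00067  0.03596]
```

View pics/f.png

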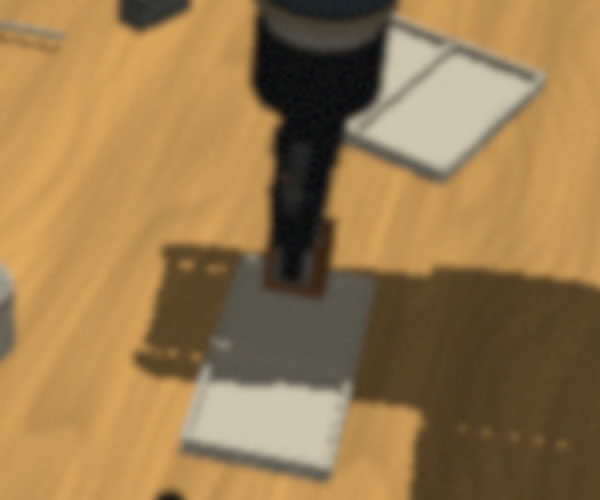

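Request:
{"op": "jog_arm", "data": {"translation": [[0, 0, 0.015], [0, 0, 0.012], [0, 0, 0.006], [0, 0, 0.003], [0, 0, 0], [0, 0, 0]], "rot": [[0, 0, 0], [0, 0, 0], [0, 0, 0], [0, 0, 0], [0, 0, 0], [0, 0, 0]], "claw": [0.03, 0.03, 0.03, 0.03, 0.03, 0.03]}}

```text
t: 8.6
position: [467.9, 112.5, -11.8]
orientation: [-3.141, 0.0, 1.641]
wrist_force: [-2.8, -0.3, 6.9]
gripper_width: 37.3
```

```bash
python3 - <<'E'
from h import *
st()
p,f=tips((467.8,113),yaw=94); cv2.imwrite("pics/g.png",f)
E
```

```text
8.6 [467.9 112.5 -11.8] [-180.    0.   94.] q [ 0.14  0.58  1.97 -0.    0.6  -1.5 ] F [-2.8 -0.3  6.9] w 37.3
```

View pics/g.png

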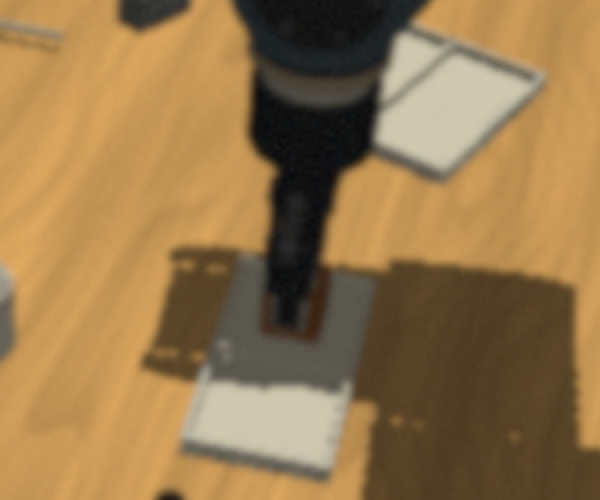

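Request:
{"op": "jog_arm", "data": {"translation": [[0, 0, 0], [0, 0, 0], [0, 0, 0], [0, 0, -0.015], [0, 0, -0.025], [0, 0, -0.03], [0, 0, -0.03], [0, 0, -0.01], [0, 0, 0]], "rot": [[0, 0, 0], [0, 0, 0], [0, 0, 0], [0, 0, 0], [0, 0, 0], [0, 0, 0], [0, 0, 0], [0, 0, 0], [0, 0, 0]], "claw": [0.055, 0.055, 0.055, 0.055, 0.055, 0.055, 0.055, 0.055, 0.055]}}

```text
t: 9.55
position: [468.6, 112.7, 98.5]
orientation: [3.139, -0.0, 1.641]
wrist_force: [-0.2, -0.8, -0.7]
gripper_width: 54.7
```

```bash
python3 - <<'E'
from h import *
st(); go(476,354.5,100,94,10)
E
```

```text
9.55 [468.6 112.7  98.5] [179.9  -0.   94. ] q [ 0.14  0.38  1.92  0.    0.84 -1.5 ] F [-0.2 -0.8 -0.7] w 54.7
turn tool z 0.02 shift mm [240.7  24.2  -1.5] len 242 rows 10 per row m [ 0.02407  0.00242 -0.00015]
```

Request:
{"op": "jog_arm", "data": {"translation": [[0.0241, 0.0024, 0], [0.0241, 0.0024, 0], [0.0241, 0.0024, 0], [0.0241, 0.0024, 0], [0.0241, 0.0024, 0], [0.0241, 0.0024, 0], [0.0241, 0.0024, 0], [0.0241, 0.0024, 0], [0.0241, 0.0024, 0], [0.0241, 0.0024, 0], [0, 0, 0.02], [0, 0, 0.02], [0, 0, 0], [0, 0, 0], [0, 0, 0]], "rot": [[0, 0, 0], [0, 0, 0], [0, 0, 0], [0, 0, 0], [0, 0, 0], [0, 0, 0], [0, 0, 0], [0, 0, 0], [0, 0, 0], [0, 0, 0], [0, 0, 0], [0, 0, 0], [0, 0, 0], [0, 0, 0], [0, 0, 0]], "claw": [0.055, 0.055, 0.055, 0.055, 0.055, 0.055, 0.055, 0.055, 0.055, 0.055, 0.055, 0.055, 0.055, 0.055, 0.055]}}

```text
t: 11.05
position: [475.3, 354.7, 58.0]
orientation: [3.141, -0.0, 1.641]
wrist_force: [-0.4, -0.2, 0.8]
gripper_width: 55.2
```

```bash
python3 - <<'E'
from h import *
st(); go(476,354.5,-6,94)
p,f=tips((476,354.5),yaw=94,half=27,zs=[(90,(0,255,0))]); cv2.imwrite("pics/h.png",f)
W=cloud(p); m=(np.hypot(W[...,0]-467.8,W[...,1]-113)<45)&(W[...,2]>30)&(W[...,2]<47); P=W[m]; print(len(P),cv2.minAreaRect(P[:,:2].astype(np.float32)),np.median(P[:,2]))
E
```

```text
11.05 [475.3 354.7  58. ] [180.  -0.  94.] q [ 0.56  0.61  1.65  0.    0.89 -1.08] F [-0.4 -0.2  0.8] w 55.2
turn tool z 0.01 shift mm [-0.3  0.7 64. ] len 64 rows 0 per row m [-0.00026  0.00068  0.06399]
181 ((468.06951904296875, 112.84485626220703), (38.373863220214844, 42.55827713012695), 3.6004855632781982) 39.69263105019706
```

View pics/h.png

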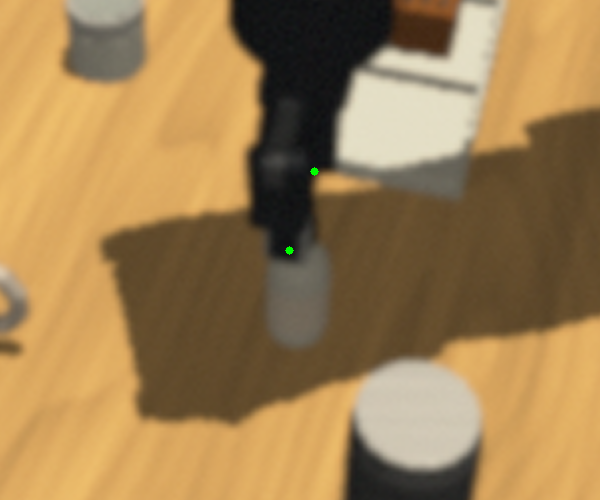

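Request:
{"op": "jog_arm", "data": {"translation": [[0, 0.0005, 0.02], [0, 0, 0.02], [0, 0, 0.015], [0, 0, 0.009], [0, 0, 0], [0, 0, 0]], "rot": [[0, 0, 0], [0, 0, 0], [0, 0, 0], [0, 0, 0], [0, 0, 0], [0, 0, 0]], "claw": [0.055, 0.055, 0.055, 0.055, 0.055, 0.055]}}

```text
t: 11.7
position: [475.9, 354.9, -5.8]
orientation: [3.141, -0.0, 1.641]
wrist_force: [0.5, -0.2, 0.8]
gripper_width: 55.4
```

```bash
python3 - <<'E'
from h import *
st()
p,f=tips((476,354.5),yaw=94,half=27,zs=[(24,(0,255,0))]); cv2.imwrite("pics/i.png",f)
E
```

```text
11.7 [475.9 354.9  -5.8] [180.  -0.  94.] q [ 0.56  0.71  1.67  0.    0.77 -1.08] F [ 0.5 -0.2  0.8] w 55.4
```

View pics/i.png

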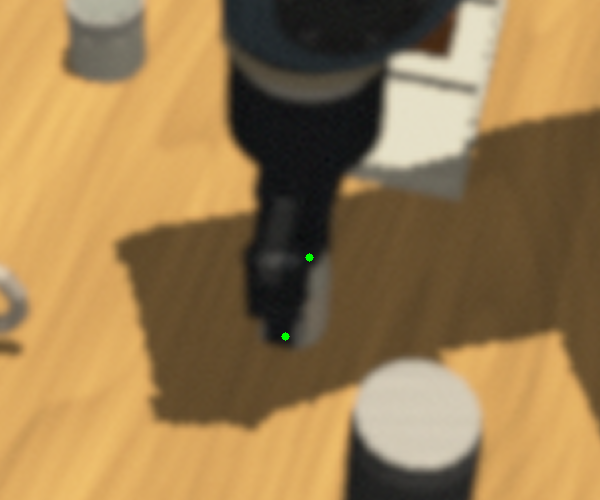

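Request:
{"op": "jog_arm", "data": {"translation": [[0, 0, 0], [0, 0, 0], [0, 0, 0], [0, 0, 0], [0, 0, 0], [0, 0, 0], [0, 0, 0], [0, 0, -0.01], [0, 0, -0.02], [0, 0, -0.03], [0, 0, -0.03], [0, 0, 0], [0, 0, 0]], "rot": [[0, 0, 0], [0, 0, 0], [0, 0, 0], [0, 0, 0], [0, 0, 0], [0, 0, 0], [0, 0, 0], [0, 0, 0], [0, 0, 0], [0, 0, 0], [0, 0, 0], [0, 0, 0], [0, 0, 0]], "claw": [0.025, 0.025, 0.025, 0.025, 0.025, 0.025, 0.025, 0.025, 0.025, 0.025, 0.025, 0.025, 0.025], "newtons": 40}}

```text
t: 13.05
position: [475.6, 354.8, 84.4]
orientation: [3.14, -0.001, 1.641]
wrist_force: [0.6, -0.0, -0.4]
gripper_width: 30.4
```

```bash
python3 - <<'E'
from h import *
st(); go(462.2,196.9,84,94,8)
p,f=tips((476,354.5)); cv2.imwrite("pics/j.png",f)
E
```

```text
13.05 [475.6 354.8  84.4] [179.9  -0.   94. ] q [ 0.56  0.57  1.64  0.    0.94 -1.08] F [ 0.6 -0.  -0.4] w 30.4
turn tool z 0.02 shift mm [-156.6  -24.4    0.4] len 159 rows 8 per row m [-1.958e-02 -3.050e-03  5.000e-05]
```

View pics/j.png

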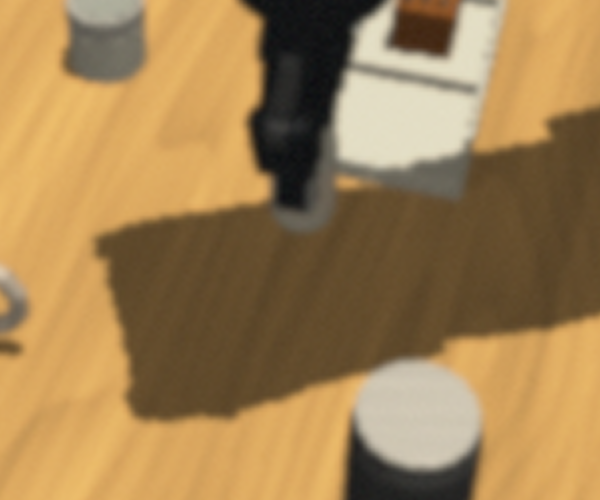

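Request:
{"op": "jog_arm", "data": {"translation": [[-0.0196, -0.003, 0], [-0.0196, -0.003, 0], [-0.0196, -0.003, 0], [-0.0196, -0.003, 0], [-0.0196, -0.003, 0], [-0.0196, -0.003, 0], [-0.0196, -0.003, 0], [-0.0196, -0.003, 0], [0, 0, 0.02], [0, 0, 0.025], [0, 0, 0.02], [0, 0, 0], [0, 0, 0]], "rot": [[0, 0, 0], [0, 0, 0], [0, 0, 0], [0, 0, 0], [0, 0, 0], [0, 0, 0], [0, 0, 0], [0, 0, 0], [0, 0, 0], [0, 0, 0], [0, 0, 0], [0, 0, 0], [0, 0, 0]], "claw": [0.025, 0.025, 0.025, 0.025, 0.025, 0.025, 0.025, 0.025, 0.025, 0.025, 0.025, 0.025, 0.025]}}

```text
t: 14.4
position: [462.1, 196.5, 18.3]
orientation: [-3.14, 0.0, 1.641]
wrist_force: [0.0, 0.2, 0.8]
gripper_width: 31.1
```

```bash
python3 - <<'E'
from h import *
st(); go(462.2,196.9,-1.5,94)
p,f=tips((462,197)); cv2.imwrite("pics/k.png",f)
E
```

```text
14.4 [462.1 196.5  18.3] [-179.9    0.    94. ] q [ 0.31  0.55  1.91 -0.    0.69 -1.33] F [0.  0.2 0.8] w 31.1
turn tool z 0.02 shift mm [ 0.4  0.1 19.8] len 20 rows 0 per row m [0.00042 0.0001  0.0198 ]
```

View pics/k.png

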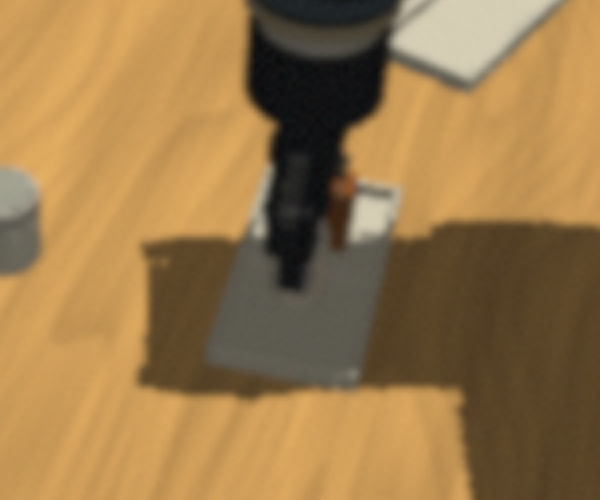

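Request:
{"op": "jog_arm", "data": {"translation": [[0, 0, 0.01], [0, 0, 0.006], [0, 0, 0.0035], [0, 0, 0], [0, 0, 0]], "rot": [[0, 0, 0], [0, 0, 0], [0, 0, 0], [0, 0, 0], [0, 0, 0]], "claw": [0.025, 0.025, 0.025, 0.025, 0.025]}}

```text
t: 14.95
position: [462.6, 196.6, -0.9]
orientation: [-3.142, 0.0, 1.641]
wrist_force: [-0.3, -0.4, -0.4]
gripper_width: 30.9
```

```bash
python3 - <<'E'
from h import *
st()
p,f=tips((462,197)); f=cv2.convertScaleAbs(f,alpha=2.2); cv2.imwrite("pics/l.png",f)
E
```

```text
14.95 [462.6 196.6  -0.9] [-180.    0.   94.] q [ 0.31  0.58  1.91 -0.    0.65 -1.33] F [-0.3 -0.4 -0.4] w 30.9
```

View pics/l.png

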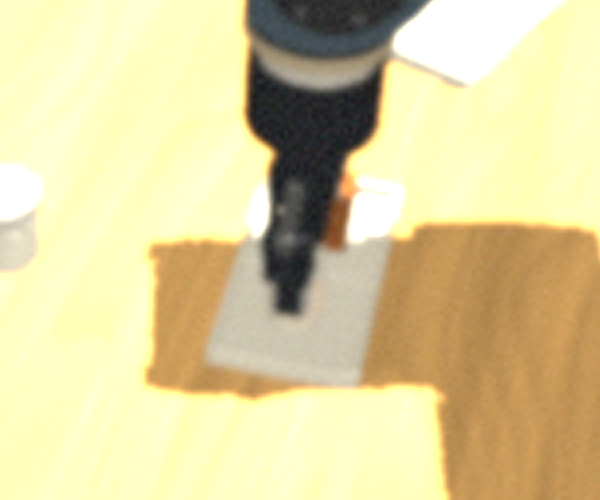

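Request:
{"op": "jog_arm", "data": {"translation": [[0, 0, 0.0015], [0, 0, 0], [0, 0, 0]], "rot": [[0, 0, 0], [0, 0, 0], [0, 0, 0]], "claw": [0.025, 0.025, 0.025]}}

```text
t: 15.3
position: [462.8, 196.7, -1.6]
orientation: [3.141, -0.0, 1.641]
wrist_force: [-2.5, -0.8, 10.6]
gripper_width: 30.7
```

Contact with the floor. Release and rise.

Request:
{"op": "jog_arm", "data": {"translation": [[0, 0, 0], [0, 0, 0], [0, 0, 0], [0, 0, -0.01], [0, 0, -0.02], [0, 0, -0.03], [0, 0, -0.03], [0, 0, -0.03], [0, 0, -0.01], [0, 0, 0]], "rot": [[0, 0, 0], [0, 0, 0], [0, 0, 0], [0, 0, 0], [0, 0, 0], [0, 0, 0], [0, 0, 0], [0, 0, 0], [0, 0, 0], [0, 0, 0]], "claw": [0.05, 0.05, 0.05, 0.05, 0.05, 0.05, 0.05, 0.05, 0.05, 0.05]}}

```text
t: 16.3
position: [463.2, 196.8, 128.9]
orientation: [3.139, -0.001, 1.641]
wrist_force: [-0.2, -0.3, -0.2]
gripper_width: 49.7
```

```bash
python3 - <<'E'
from h import *
st(); go(664.2,-209.6,120,-29,20)
p,f=tips((462,197)); cv2.imwrite("pics/m.png",f)
W=cloud(p); m=(np.hypot(W[...,0]-462,W[...,1]-197)<35)&(W[...,2]>20)&(W[...,2]<100); P=W[m]
for a,b in [(20,50),(70,100)]:
    q=P[(P[:,2]>a)&(P[:,2]<b)]; print(len(q),cv2.minAreaRect(q[:,:2].astype(np.float32)),q[:,2].max()) if len(q)>4 else 0
E
```

```text
16.3 [463.2 196.8 128.9] [179.8  -0.   94. ] q [ 0.31  0.36  1.85  0.    0.93 -1.33] F [-0.2 -0.3 -0.2] w 49.7
turn tool z 123.02 shift mm [372.9 258.    8.9] len 454 rows 20 per row m [0.01864 0.0129  0.00045]
134 ((461.51727294921875, 204.96981811523438), (32.30856704711914, 19.425098419189453), 14.319422721862793) 49.251286207538115
68 ((463.35302734375, 197.0817108154297), (16.82065773010254, 15.857702255249023), 88.49016571044922) 90.97222775015554
```

View pics/m.png

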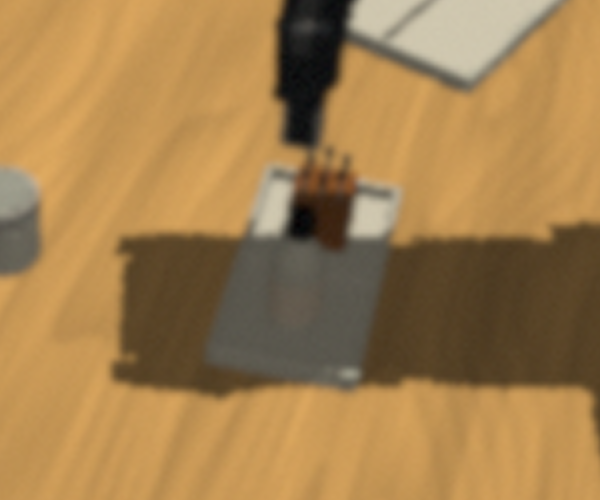

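Request:
{"op": "jog_arm", "data": {"translation": [[0, 0, 0], [0, 0, 0], [0, 0, 0], [0, 0, 0], [0, 0, 0], [0, 0, 0], [0, 0, 0], [0, 0, 0], [0, 0, 0], [0, 0, 0], [0, 0, 0], [0, 0, 0], [0, 0, 0], [0, 0, 0], [0, 0, 0], [0, 0, 0]], "rot": [[0, 0, 8.2], [0, 0, 8.2], [0, 0, 8.2], [0, 0, 8.2], [0, 0, 8.2], [0, 0, 8.2], [0, 0, 8.2], [0, 0, 8.2], [0, 0, 8.2], [0, 0, 8.2], [0, 0, 8.2], [0, 0, 8.2], [0, 0, 8.2], [0, 0, 8.2], [0, 0, 8.2], [0, 0, 0]], "claw": [0.05, 0.05, 0.05, 0.05, 0.05, 0.05, 0.05, 0.05, 0.05, 0.05, 0.05, 0.05, 0.05, 0.05, 0.05, 0.05]}}

```text
t: 17.95
position: [461.7, 196.3, 126.0]
orientation: [3.14, 0.002, -0.508]
wrist_force: [-0.2, -0.1, 0.1]
gripper_width: 49.7
```

```bash
python3 - <<'E'
from h import *
st(); go(664.2,-209.6,125,-29.2,16)
p=shot("top"); W=cloud(p)
f=cv2.resize(p["frame"][120:320,80:480],None,fx=2,fy=2);cv2.imwrite("pics/n.png",f)
m=(np.hypot(W[...,0]-664,W[...,1]+209)<45)&(W[...,2]>28)&(W[...,2]<45);print(cv2.minAreaRect(W[m][:,:2].astype(np.float32)))
E
```

```text
17.95 [461.7 196.3 126. ] [ 1.799e+02  1.000e-01 -2.910e+01] q [0.31 0.37 1.85 0.   0.93 0.82] F [-0.2 -0.1  0.1] w 49.7
turn tool z 0.1 shift mm [374.8 255.6   1. ] len 454 rows 16 per row m [2.342e-02 1.597e-02 6.000e-05]
((664.339599609375, -209.35491943359375), (54.415077209472656, 30.658531188964844), 62.225555419921875)
```

View pics/n.png

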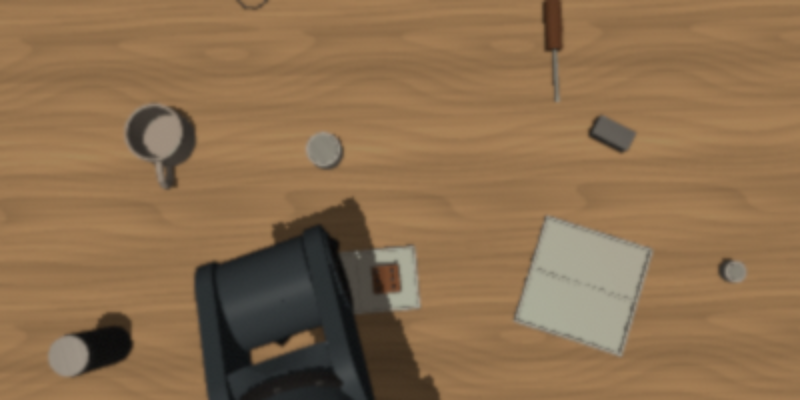

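Request:
{"op": "jog_arm", "data": {"translation": [[0.0234, 0.016, 0], [0.0234, 0.016, 0], [0.0234, 0.016, 0], [0.0234, 0.016, 0], [0.0234, 0.016, 0], [0.0234, 0.016, 0], [0.0234, 0.016, 0], [0.0234, 0.016, 0], [0.0234, 0.016, 0], [0.0234, 0.016, 0], [0.0234, 0.016, 0], [0.0234, 0.016, 0], [0.0234, 0.016, 0], [0.0234, 0.016, 0], [0.0234, 0.016, 0], [0.0234, 0.016, 0], [0, 0, 0.03], [0, 0, 0.03], [0, 0, 0], [0, 0, 0]], "rot": [[0, 0, 0], [0, 0, 0], [0, 0, 0], [0, 0, 0], [0, 0, 0], [0, 0, 0], [0, 0, 0], [0, 0, 0], [0, 0, 0], [0, 0, 0], [0, 0, 0], [0, 0, 0], [0, 0, 0], [0, 0, 0], [0, 0, 0], [0, 0, 0], [0, 0, 0], [0, 0, 0], [0, 0, 0], [0, 0, 0]], "claw": [0.05, 0.05, 0.05, 0.05, 0.05, 0.05, 0.05, 0.05, 0.05, 0.05, 0.05, 0.05, 0.05, 0.05, 0.05, 0.05, 0.05, 0.05, 0.05, 0.05]}}

```text
t: 20.0
position: [665.8, -208.6, 67.4]
orientation: [3.141, 0.001, -0.503]
wrist_force: [-0.7, 0.6, 0.8]
gripper_width: 50.3
```

```bash
python3 - <<'E'
from h import *
st(); go(664.2,-209.6,-16,-29.2)
p,f=tips((664,-209.5),yaw=-29,half=25,zs=[(98,(0,255,0))]); cv2.imwrite("pics/o.png",f)
E
```

```text
20.0 [ 665.8 -208.6   67.4] [ 1.80e+02  1.00e-01 -2.88e+01] q [-0.37  0.76  1.33 -0.    1.06  0.13] F [-0.7  0.6  0.8] w 50.3
turn tool z 0.37 shift mm [-0.9  1.7 83.4] len 83 rows 0 per row m [-0.00091  0.00168  0.08337]
```

View pics/o.png

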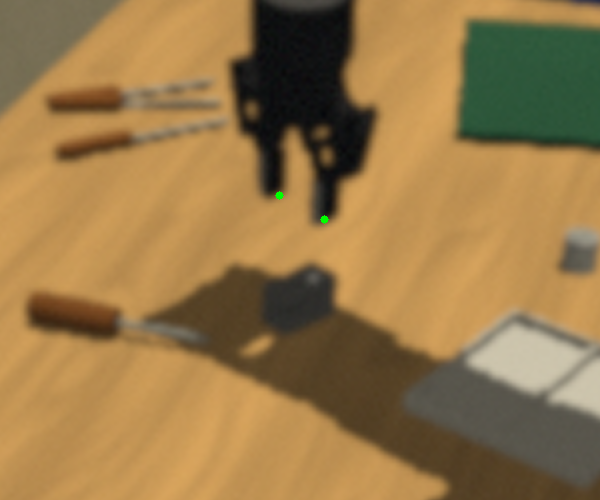

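Request:
{"op": "jog_arm", "data": {"translation": [[-0.001, 0.0015, 0.02], [0, 0, 0.025], [0, 0, 0.02], [0, 0, 0.012], [0, 0, 0.006], [0, 0, 0], [0, 0, 0]], "rot": [[0, 0, 0.5], [0, 0, 0], [0, 0, 0], [0, 0, 0], [0, 0, 0], [0, 0, 0], [0, 0, 0]], "claw": [0.05, 0.05, 0.05, 0.05, 0.05, 0.05, 0.05]}}

```text
t: 20.75
position: [665.2, -209.8, -14.1]
orientation: [-3.141, -0.002, -0.514]
wrist_force: [0.7, 0.2, 0.4]
gripper_width: 49.9
```

```bash
python3 - <<'E'
from h import *
st()
p,f=tips((664,-209.5),yaw=-29,half=25,zs=[(15,(0,255,0))]); cv2.imwrite("pics/p.png",f)
E
```

```text
20.75 [ 665.2 -209.8  -14.1] [-1.80e+02 -1.00e-01 -2.95e+01] q [-0.37  0.86  1.35 -0.    0.92  0.14] F [0.7 0.2 0.4] w 49.9
```

View pics/p.png

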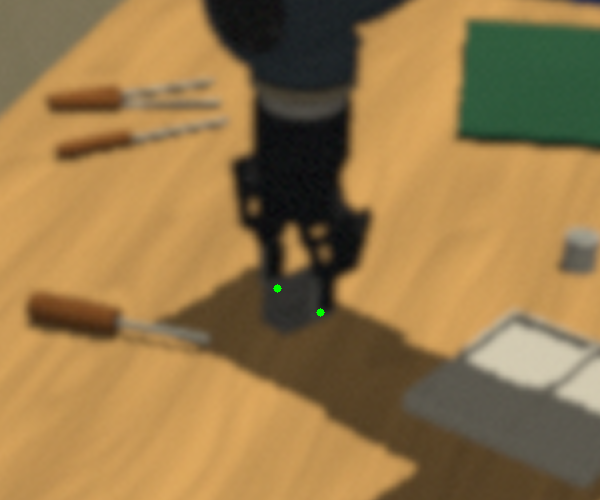

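Request:
{"op": "jog_arm", "data": {"translation": [[0, 0, 0], [0, 0, 0], [0, 0, 0], [0, 0, 0], [0, 0, 0], [0, 0, 0], [0, 0, 0]], "rot": [[0, 0, 0], [0, 0, 0], [0, 0, 0], [0, 0, 0], [0, 0, 0], [0, 0, 0], [0, 0, 0]], "claw": [0.023, 0.023, 0.023, 0.023, 0.023, 0.023, 0.023], "newtons": 40}}

```text
t: 21.5
position: [665.0, -209.8, -14.4]
orientation: [-3.141, -0.001, -0.515]
wrist_force: [-0.6, 0.2, 6.4]
gripper_width: 29.2
```

Request:
{"op": "jog_arm", "data": {"translation": [[0, 0, -0.01], [0, 0, -0.02], [0, 0, -0.03], [0, 0, -0.03], [0, 0, 0], [0, 0, 0]], "rot": [[0, 0, 0], [0, 0, 0], [0, 0, 0], [0, 0, 0], [0, 0, 0], [0, 0, 0]], "claw": [0.023, 0.023, 0.023, 0.023, 0.023, 0.023]}}

```text
t: 22.1
position: [664.5, -209.6, 75.2]
orientation: [-3.141, -0.001, -0.515]
wrist_force: [0.2, -0.6, -1.6]
gripper_width: 29.2
```

```bash
python3 - <<'E'
from h import *
st(); go(489.4,-175.3,74,-19.2,7)
p,f=tips((664,-209.5)); cv2.imwrite("pics/q.png",f)
E
```

```text
22.1 [ 664.5 -209.6   75.2] [-180.    -0.   -29.5] q [-0.37  0.75  1.33  0.    1.06  0.14] F [ 0.2 -0.6 -1.6] w 29.2
turn tool z -10.28 shift mm [-176.6   25.2    1.2] len 178 rows 7 per row m [-0.02523  0.0036   0.00018]
```

View pics/q.png

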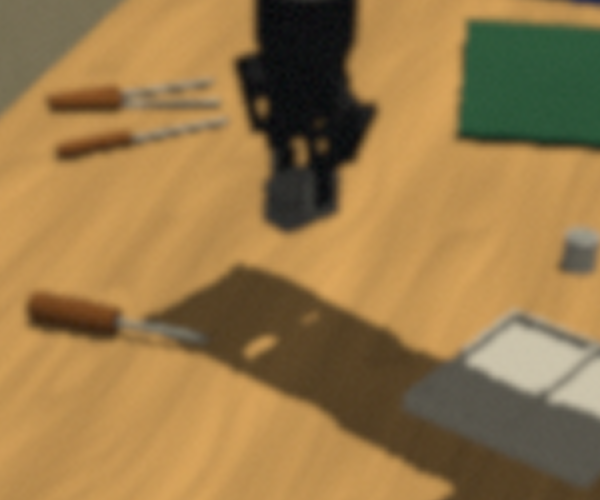

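Request:
{"op": "jog_arm", "data": {"translation": [[0, 0, 0], [0, 0, 0], [-0.0252, 0.0036, 0], [-0.0252, 0.0036, 0], [-0.0252, 0.0036, 0], [-0.0252, 0.0036, 0], [-0.0252, 0.0036, 0], [-0.0252, 0.0036, 0], [-0.0252, 0.0036, 0], [0, 0, 0.025], [0, 0, 0.025], [0, 0, 0.015], [0, 0, 0], [0, 0, 0]], "rot": [[0, 0, -5], [0, 0, -5.3], [0, 0, 0], [0, 0, 0], [0, 0, 0], [0, 0, 0], [0, 0, 0], [0, 0, 0], [0, 0, 0], [0, 0, 0], [0, 0, 0], [0, 0, 0], [0, 0, 0], [0, 0, 0]], "claw": [0.023, 0.023, 0.023, 0.023, 0.023, 0.023, 0.023, 0.023, 0.023, 0.023, 0.023, 0.023, 0.023, 0.023]}}

```text
t: 23.55
position: [489.1, -175.2, 9.3]
orientation: [-3.141, 0.001, -0.335]
wrist_force: [0.3, 0.3, -1.0]
gripper_width: 29.1
```

```bash
python3 - <<'E'
from h import *
st(); go(489.4,-175.5,-9.5,-19.2)
p,f=tips((489,-175)); cv2.imwrite("pics/r.png",f)
E
```

```text
23.55 [ 489.1 -175.2    9.3] [-1.80e+02  1.00e-01 -1.92e+01] q [-0.43  0.59  1.86  0.    0.69 -0.1 ] F [ 0.3  0.3 -1. ] w 29.1
turn tool z 0.02 shift mm [ 0.3  0.2 18.8] len 19 rows 0 per row m [0.00033 0.00017 0.01877]
```

View pics/r.png

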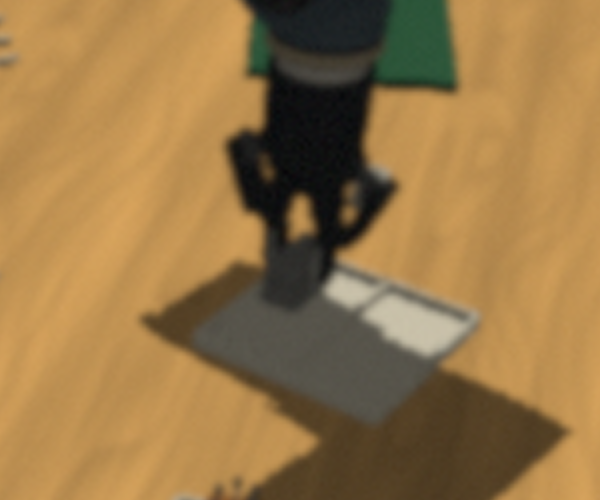

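Request:
{"op": "jog_arm", "data": {"translation": [[0, 0, 0.01], [0, 0, 0.006], [0, 0, 0.003], [0, 0, 0.001], [0, 0, 0], [0, 0, 0]], "rot": [[0, 0, 0], [0, 0, 0], [0, 0, 0], [0, 0, 0], [0, 0, 0], [0, 0, 0]], "claw": [0.023, 0.023, 0.023, 0.023, 0.023, 0.023]}}

```text
t: 24.2
position: [489.6, -175.5, -10.3]
orientation: [3.142, -0.0, -0.335]
wrist_force: [-0.6, 0.3, -1.3]
gripper_width: 29.2
```

Request:
{"op": "jog_arm", "data": {"translation": [[0, 0, 0.0012], [0, 0, 0], [0, 0, 0]], "rot": [[0, 0, 0], [0, 0, 0], [0, 0, 0]], "claw": [0.023, 0.023, 0.023]}}

```text
t: 24.5
position: [489.7, -175.5, -10.5]
orientation: [3.142, -0.0, -0.335]
wrist_force: [-4.5, 2.2, 17.0]
gripper_width: 29.3
```

Contact. Release and rise.

Request:
{"op": "jog_arm", "data": {"translation": [[0, 0, -0.0008], [0, 0, 0], [0, 0, 0], [0, 0, 0], [0, 0, -0.015], [0, 0, -0.025], [0, 0, -0.03], [0, 0, -0.03], [0, 0, 0], [0, 0, 0]], "rot": [[0, 0, 0], [0, 0, 0], [0, 0, 0], [0, 0, 0], [0, 0, 0], [0, 0, 0], [0, 0, 0], [0, 0, 0], [0, 0, 0], [0, 0, 0]], "claw": [0.029, 0.045, 0.045, 0.045, 0.045, 0.045, 0.045, 0.045, 0.07, 0.07]}}

```text
t: 25.5
position: [489.6, -175.5, 89.3]
orientation: [3.141, -0.001, -0.335]
wrist_force: [-0.6, 0.5, -0.3]
gripper_width: 69.6
```

```bash
python3 - <<'E'
from h import *
st(); go(649.7,195.5,110,71,15)
p,f=tips((489,-175)); cv2.imwrite("pics/s.png",f)
W=cloud(p); m=(np.hypot(W[...,0]-489,W[...,1]+175)<40)&(W[...,2]>28)&(W[...,2]<50); P=W[m]; print(len(P),cv2.minAreaRect(P[:,:2].astype(np.float32)),np.median(P[:,2]))
E
```

```text
25.5 [ 489.6 -175.5   89.3] [180.   -0.  -19.2] q [-0.43  0.45  1.83 -0.    0.86 -0.1 ] F [-0.6  0.5 -0.3] w 69.6
turn tool z -90.18 shift mm [402.9  30.6 -20.7] len 405 rows 15 per row m [ 0.02686  0.00204 -0.00138]
149 ((490.2806701660156, -175.43283081054688), (60.09932327270508, 32.42844009399414), 68.15447998046875) 39.26557680850194
```

View pics/s.png

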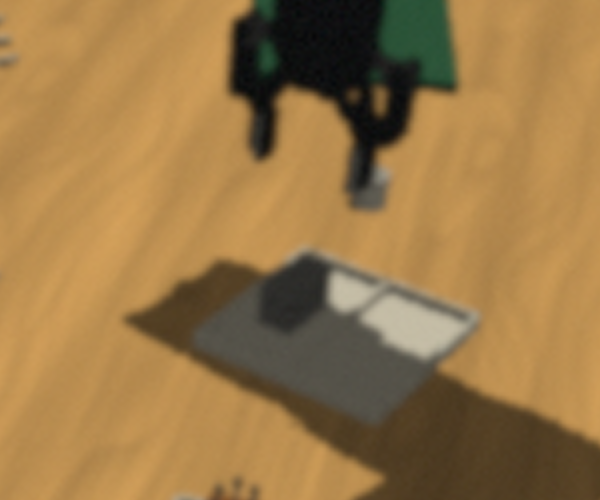

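Request:
{"op": "jog_arm", "data": {"translation": [[0, 0, -0.01], [0, 0, -0.01], [0, 0, 0], [0, 0, 0], [0, 0, 0], [0, 0, 0], [0, 0, 0], [0, 0, 0], [0, 0, 0], [0, 0, 0], [0, 0, 0]], "rot": [[0, 0, -8.2], [0, 0, -8.2], [0, 0, -8.2], [0, 0, -8.2], [0, 0, -8.2], [0, 0, -8.2], [0, 0, -8.2], [0, 0, -8.2], [0, 0, -8.2], [0, 0, -8.2], [0, 0, -8.2]], "claw": [0.07, 0.07, 0.07, 0.07, 0.07, 0.07, 0.07, 0.07, 0.07, 0.07, 0.07]}}

```text
t: 26.65
position: [488.8, -175.1, 107.7]
orientation: [-3.139, -0.0, 1.245]
wrist_force: [-0.1, -0.1, 0.3]
gripper_width: 70.2
```

Request:
{"op": "jog_arm", "data": {"translation": [[0.0269, 0.002, 0], [0.0269, 0.002, 0], [0.0269, 0.002, 0], [0.0269, 0.002, 0], [0.0269, 0.002, 0], [0.0269, 0.002, 0], [0.0269, 0.002, 0], [0.0269, 0.002, 0], [0.0269, 0.002, 0], [0.0269, 0.002, 0], [0.0269, 0.002, 0], [0.0269, 0.002, 0], [0.0269, 0.002, 0], [0.0269, 0.002, 0], [0.0269, 0.002, 0], [0, 0, 0.03], [0, 0, 0.02], [0, 0, 0], [0, 0, 0]], "rot": [[0, 0, 0], [0, 0, 0], [0, 0, 0], [0, 0, 0], [0, 0, 0], [0, 0, 0], [0, 0, 0], [0, 0, 0], [0, 0, 0], [0, 0, 0], [0, 0, 0], [0, 0, 0], [0, 0, 0], [0, 0, 0], [0, 0, 0], [0, 0, 0], [0, 0, 0], [0, 0, 0], [0, 0, 0]], "claw": [0.07, 0.07, 0.07, 0.07, 0.07, 0.07, 0.07, 0.07, 0.07, 0.07, 0.07, 0.07, 0.07, 0.07, 0.07, 0.07, 0.07, 0.07, 0.07]}}

```text
t: 28.55
position: [648.8, 196.2, 58.5]
orientation: [-3.14, 0.001, 1.239]
wrist_force: [-1.0, 0.1, 0.7]
gripper_width: 70.2
```

```bash
python3 - <<'E'
from h import *
st(); go(649.7,195.5,-9,71)
p,f=tips((649.7,195.5),yaw=71,half=35,zs=[(94,(0,255,0))]); cv2.imwrite("pics/t.png",f)
E
```

```text
28.55 [648.8 196.2  58.5] [-1.799e+02  1.000e-01  7.100e+01] q [ 0.23  0.74  1.39  0.    1.01 -1.01] F [-1.   0.1  0.7] w 70.2
turn tool z 0.01 shift mm [-0.4  1.1 67.5] len 67 rows 0 per row m [-0.00038  0.00109  0.06747]
```

View pics/t.png

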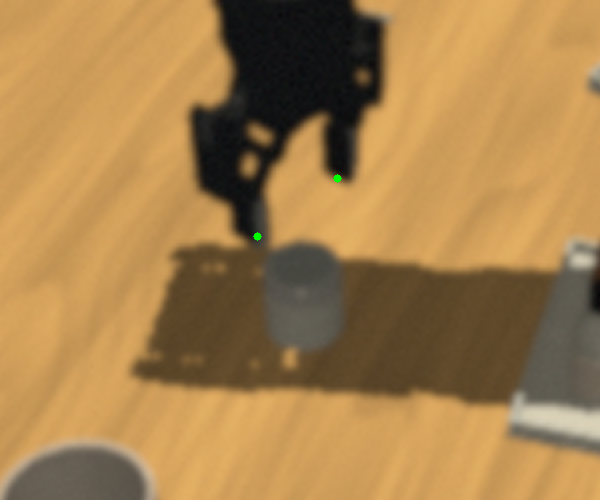

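Request:
{"op": "jog_arm", "data": {"translation": [[0, 0.0008, 0.02], [0, 0, 0.02], [0, 0, 0.015], [0, 0, 0.0125], [0, 0, 0], [0, 0, 0]], "rot": [[0, 0, 0], [0, 0, 0], [0, 0, 0], [0, 0, 0], [0, 0, 0], [0, 0, 0]], "claw": [0.07, 0.07, 0.07, 0.07, 0.07, 0.07]}}

```text
t: 29.2
position: [650.3, 196.2, -7.8]
orientation: [3.141, -0.0, 1.24]
wrist_force: [-0.3, -0.0, 0.6]
gripper_width: 70.0
```

Request:
{"op": "jog_arm", "data": {"translation": [[0, 0, 0], [0, 0, 0], [0, 0, 0], [0, 0, 0], [0, 0, 0], [0, 0, 0], [0, 0, 0]], "rot": [[0, 0, 0], [0, 0, 0], [0, 0, 0], [0, 0, 0], [0, 0, 0], [0, 0, 0], [0, 0, 0]], "claw": [0.04, 0.04, 0.04, 0.04, 0.04, 0.04, 0.04], "newtons": 45}}

```text
t: 29.9
position: [650.7, 196.3, -7.1]
orientation: [3.14, -0.001, 1.24]
wrist_force: [-0.0, 0.3, 6.9]
gripper_width: 46.8
```

Request:
{"op": "jog_arm", "data": {"translation": [[0, 0, -0.01], [0, 0, -0.02], [0, 0, -0.03], [0, 0, -0.03], [0, 0, 0], [0, 0, 0]], "rot": [[0, 0, 0], [0, 0, 0], [0, 0, 0], [0, 0, 0], [0, 0, 0], [0, 0, 0]], "claw": [0.04, 0.04, 0.04, 0.04, 0.04, 0.04]}}

```text
t: 30.5
position: [650.0, 196.2, 82.4]
orientation: [3.141, -0.001, 1.24]
wrist_force: [-0.3, 0.6, -1.2]
gripper_width: 47.0
```

```bash
python3 - <<'E'
from h import *
st(); go(417.6,-150.5,81,71,15)
p,f=tips((649.7,195.5)); cv2.imwrite("pics/u.png",f)
E
```

```text
30.5 [650.  196.2  82.4] [179.9  -0.   71. ] q [ 0.22  0.71  1.38 -0.    1.05 -1.01] F [-0.3  0.6 -1.2] w 47.0
turn tool z 0.02 shift mm [-403.4 -106.9    1.4] len 417 rows 15 per row m [-0.0269  -0.00713  0.0001 ]
```

View pics/u.png

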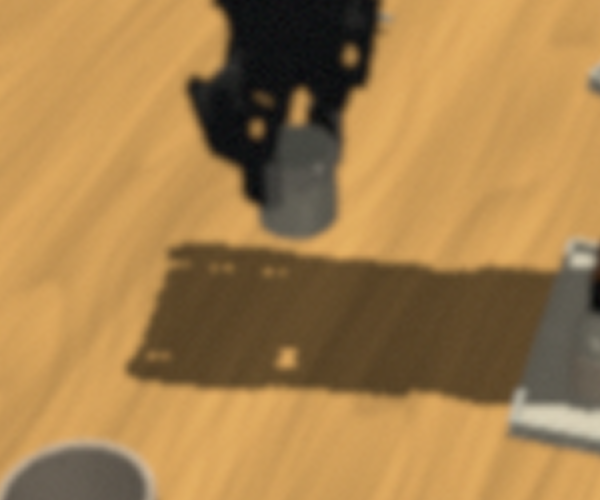

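Request:
{"op": "jog_arm", "data": {"translation": [[-0.0269, -0.0071, 0], [-0.0269, -0.0071, 0], [-0.0269, -0.0071, 0], [-0.0269, -0.0071, 0], [-0.0269, -0.0071, 0], [-0.0269, -0.0071, 0], [-0.0269, -0.0071, 0], [-0.0269, -0.0071, 0], [-0.0269, -0.0071, 0], [-0.0269, -0.0071, 0], [-0.0269, -0.0071, 0], [-0.0269, -0.0071, 0], [-0.0269, -0.0071, 0], [-0.0269, -0.0071, 0], [-0.0269, -0.0071, 0], [0, 0, 0.025], [0, 0, 0.025], [0, 0, 0.015], [0, 0, 0], [0, 0, 0]], "rot": [[0, 0, 0], [0, 0, 0], [0, 0, 0], [0, 0, 0], [0, 0, 0], [0, 0, 0], [0, 0, 0], [0, 0, 0], [0, 0, 0], [0, 0, 0], [0, 0, 0], [0, 0, 0], [0, 0, 0], [0, 0, 0], [0, 0, 0], [0, 0, 0], [0, 0, 0], [0, 0, 0], [0, 0, 0], [0, 0, 0]], "claw": [0.04, 0.04, 0.04, 0.04, 0.04, 0.04, 0.04, 0.04, 0.04, 0.04, 0.04, 0.04, 0.04, 0.04, 0.04, 0.04, 0.04, 0.04, 0.04, 0.04]}}

```text
t: 32.55
position: [417.6, -150.6, 16.5]
orientation: [-3.14, -0.0, 1.24]
wrist_force: [-0.2, -0.5, -0.0]
gripper_width: 46.8
```

```bash
python3 - <<'E'
from h import *
st(); go(417.6,-150.5,-3,71)
p,f=tips((417.6,-150)); cv2.imwrite("pics/v.png",f)
E
```

```text
32.55 [ 417.6 -150.6   16.5] [-179.9   -0.    71. ] q [-0.45  0.48  2.05 -0.    0.61 -1.69] F [-0.2 -0.5 -0. ] w 46.8
turn tool z 0.03 shift mm [ 0.1  0.  19.5] len 19 rows 0 per row m [0.00011 0.      0.01948]
```

View pics/v.png

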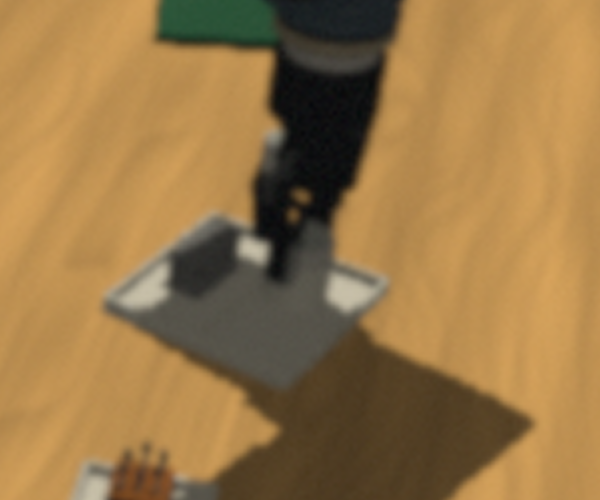

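Request:
{"op": "jog_arm", "data": {"translation": [[0, 0, 0.01], [0, 0, 0.006], [0, 0, 0.0035], [0, 0, 0], [0, 0, 0], [0, 0, 0.001], [0, 0, 0]], "rot": [[0, 0, 0], [0, 0, 0], [0, 0, 0], [0, 0, 0], [0, 0, 0], [0, 0, 0], [0, 0, 0]], "claw": [0.04, 0.04, 0.04, 0.04, 0.04, 0.04, 0.04]}}

```text
t: 33.3
position: [418.0, -150.8, -3.2]
orientation: [3.141, 0.0, 1.24]
wrist_force: [-4.1, 1.6, 15.5]
gripper_width: 46.5
```

Contact. Release and rise.

Request:
{"op": "jog_arm", "data": {"translation": [[0, 0, -0.0007], [0, 0, 0], [0, 0, 0], [0, 0, 0], [0, 0, -0.015], [0, 0, -0.025], [0, 0, -0.03], [0, 0, -0.03], [0, 0, -0.03], [0, 0, -0.03], [0, 0, -0.03], [0, 0, 0], [0, 0, 0]], "rot": [[0, 0, 0], [0, 0, 0], [0, 0, 0], [0, 0, 0], [0, 0, 0], [0, 0, 0], [0, 0, 0], [0, 0, 0], [0, 0, 0], [0, 0, 0], [0, 0, 0], [0, 0, 0], [0, 0, 0]], "claw": [0.047, 0.065, 0.065, 0.065, 0.065, 0.065, 0.065, 0.065, 0.065, 0.065, 0.065, 0.065, 0.065]}}

```text
t: 34.6
position: [418.0, -150.8, 186.9]
orientation: [3.141, 0.0, 1.24]
wrist_force: [-0.1, -0.1, -0.4]
gripper_width: 65.1
```

Request:
{"op": "jog_arm", "data": {"translation": [[-0.025, 0, 0], [-0.025, 0, 0], [-0.025, 0, 0], [-0.025, 0, 0], [-0.025, 0, 0], [-0.025, 0, 0], [0, 0, 0], [0, 0, 0]], "rot": [[0, 0, 0], [0, 0, 0], [0, 0, 0], [0, 0, 0], [0, 0, 0], [0, 0, 0], [0, 0, 0], [0, 0, 0]], "claw": [0.065, 0.065, 0.065, 0.065, 0.065, 0.065, 0.065, 0.065]}}

```text
t: 35.4
position: [368.7, -292.2, 185.7]
orientation: [-3.14, -0.001, 1.238]
wrist_force: [-0.8, -0.5, -0.4]
gripper_width: 65.3
```

```bash
python3 - <<'E'
from h import *
st()
for n in ["top","side"]:
    p=shot(n); W=cloud(p)
    cv2.imwrite(f"pics/end_{n}.png",cv2.resize(p["frame"][110:350,90:480] if n=="top" else p["frame"][100:380,150:430],None,fx=2,fy=2))
    for nm,c,rad,z0,z1 in [("bottle",(462.5,197),30,75,100),("body",(462.5,197),30,20,55),("ljar",(418,-151),36,45,65),("bur",(468,113),40,30,47),("pad",(490,-175),40,30,50),("sjar",(469,-368),35,25,40),("mug",(675,426),60,60,90),("can",(386,495),60,150,175)]:
        m=(np.hypot(W[...,0]-c[0],W[...,1]-c[1])<rad)&(W[...,2]>z0)&(W[...,2]<z1)&(p["depth"]>0); P=W[m]
        if len(P)>4:
            a=cv2.minAreaRect(P[:,:2].astype(np.float32)); print(n,nm,len(P),np.round(a[0],1),np.round(a[1],1),round(a[2],1),"z",round(float(np.median(P[:,2])),1))
E
```

```text
35.4 [ 368.7 -292.2  185.7] [-1.799e+02 -1.000e-01  7.100e+01] q [-0.77  0.23  1.87  0.    1.05 -2.01] F [-0.8 -0.5 -0.4] w 65.3
top bottle 34 [463.9 196. ] [14.8 14.6] 45.7 z 88.6
top body 29 [464.  191.7] [23.3 30.6] 86.8 z 45.9
top ljar 253 [ 419.4 -149.5] [46.3 45.6] 89.1 z 54.5
top bur 173 [468.3 112.5] [37.7 38.3] 3.8 z 40.0
top pad 234 [ 490.8 -177. ] [56.1 30.1] 70.5 z 39.9
top sjar 96 [ 469.2 -367.7] [27.6 27.4] 88.7 z 30.3
top mug 244 [672.8 426.2] [79.9 84.9] 55.2 z 72.7
top can 349 [385.4 501.3] [50.1 48.8] 75.4 z 159.6
side bottle 61 [462.9 197.7] [16.7 17.1] 27.2 z 87.3
side body 165 [461.7 204.1] [32.3 18.7] 14.3 z 38.6
side ljar 154 [ 416.8 -147.7] [45.8 44.3] 28.2 z 54.3
side bur 159 [467.9 114.5] [38.5 40.8] 3.2 z 39.8
side pad 143 [ 489.1 -176.8] [60.9 31. ] 70.5 z 39.5
side sjar 42 [ 468.  -368.2] [27.5 30.5] 63.6 z 29.4
side mug 597 [672.8 422.6] [85.4 80.9] 46.7 z 70.5
side can 802 [385.1 502. ] [50.6 50. ] 73.6 z 160.3
```

View pics/end_top.png

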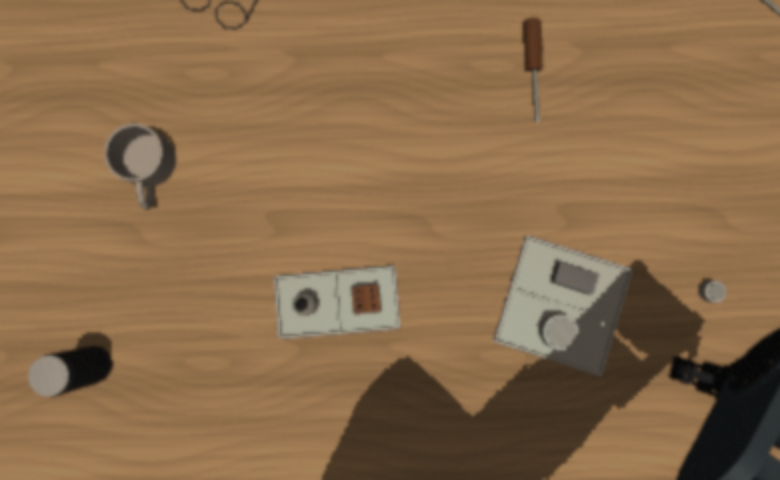

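View pics/end_side.png

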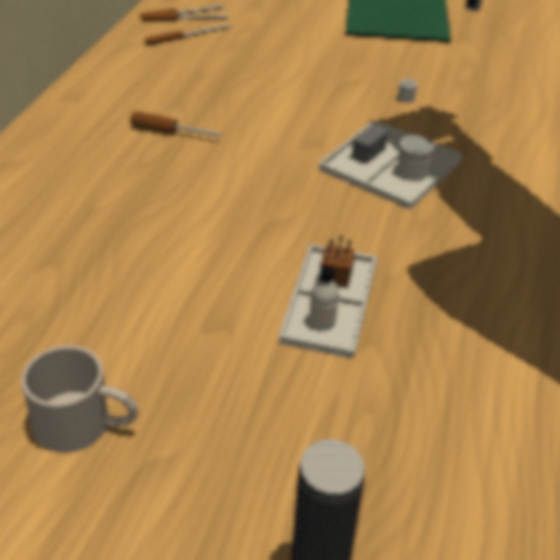

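All four items are in their pockets, with top heights matching the 4 mm floor, and the bystanders have not moved. Handing in.

```bash
python3 -c "
from bench import r
print(r.hand_in())"
```

```text
the job is handed in; nothing more can be done
None
```

Both jobs are made up and handed in at about 35.5 s. The oblong tray holds the bur block and the tall bottle; the square tray holds the nose-pad case and the large jar. I placed them one per pocket, in the order you listed.

- **Placement:** in the last top and side pictures each item stands upright near the middle of its pocket. The tops measure 40 mm (block), 87–89 mm (bottle), 40 mm (case) and 54 mm (jar). Those heights fit each thing standing flat on the 4 mm floor.
- **Things to leave alone:** the small jar, mug and spray can measured unmoved within camera accuracy. The screwdriver looks undisturbed in the pictures, but I did not re-measure it.
- **Forces:** the wrist force read at most 17 N, when setting the case down. The gripper was clear of everything at hand-in.
- **One disagreement:** with the jaws open 55–70 mm, the cameras put the fingertips 26–36 mm above the reported TCP height, where your description puts them 11 mm ahead of it (below, tool pointing down). I set the grasp heights from the pictures and the placing heights by feeling for the tray floor.

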